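# Load a welded lifting lug into the stress-relief pot

## Task

Take the lid off the stress-relief pot by its knob and set it down gently, knob up, on the white fibre board. Lower the loose lifting lug into the pot so that it stands on its base in the free space, clear of the lug already in there, then put the lid back so that it sits fully home. Don't drop or knock anything, keep the pot where it is and leave the other things on the bench alone.

Things in the scene. Friction and masses are not known exactly. Their poses are not given: they have to be found in the camera images.
- pot: open round steel pot (under its lid at the start), brownish grey, not fixed, about 1.9 kg. Outside 178 mm across, inside 170 mm, 92 mm high; inner floor 5 mm above its underside, so 87 mm deep. Two bar ears, 50 mm wide, stick out to 116 mm from the axis at its +y and -y, 68 mm up. Origin: centre of its underside, on the bench; z up
- lid: the pot's loose lid, about 0.6 kg: a pale insulating plug 160 mm across and 10 mm deep below a steel plate 190 mm across and 4 mm thick, with a black knob on top. The plug has 5 mm of play all round inside the pot and a small chamfer at its foot; the plate rests on the pot's rim. Origin: centre of the plug's underside, z up towards the knob; seated, the origin is 82 mm above the pot's origin
- lid_knob (a point): centre of the lid's knob: round, black, 32 mm across and 22 mm high, on a thin stem 16 mm across; 41 mm above the lid's origin, 27 mm above the top of its plate (11 mm from here up to the top of the knob)
- lid_board: white square fibre board, 240 x 240 mm, 20 mm thick, fixed on the bench; the lid goes on it. Origin: centre of its underside (its top is 20 mm higher)
- lug_mid (a point): the loose lifting lug to load, bare steel, about 0.32 kg, standing on the bench between pot and board: base plate 56 mm (its x) by 40 mm (its y), 8 mm thick, with an upright plate across the middle, 50 mm wide along x, 10 mm thick along y, round-topped, 70 mm tall overall. This point: its centre, 35 mm above its underside; z up. Take it by the upright plate, across its thickness (y)
- lug_inside_mid (a point): an identical lug already standing in the pot, hidden by the lid at the start, 36 to 44 mm to one side of the pot's axis; which side varies. The free space is opposite it. This point: its centre, 35 mm above its underside; same axes
- magnet: a bystander: red arrow-shaped welding magnet, 105 x 75 mm, 16 mm thick, lying flat; origin on the bench under its black core
- nozzle: a bystander: copper gas nozzle, 25 mm across, 70 mm tall, standing upright between the robot and the lug; origin under its centre
- grinding_disc: a bystander: dark grinding disc 125 mm across, 6 mm thick, lying flat; origin under its centre
- flange_stub: a bystander: round flange 90 mm across with a 42 mm tube standing on it, 60 mm tall overall; origin under its centre
- chipping_hammer: a bystander: chipping hammer 260 mm long, 25 mm thick, lying roughly along x on the right; origin under the middle of its length
- wire_brush: a bystander: wire brush, 280 x 30 mm, 29 mm high, lying roughly along x on the left, bristles down; origin under its centre
There are look-alikes about, which are no part of the job. What is shaped like the part that bears lug_mid but blue, purple or yellow is not meant.

How it is judged:
By the outcome, as a careful person would: the job done as asked, in the order asked, and still so for the second after the job is handed in, with the robot touching nothing.
It also fails if it takes over 69 s, if anything falls off the work surface, if the arm or the gripper's body presses on something with over 40 N, if the wrist force passes 120 N, or if a joint passes its speed limit or range.

## Robot

A 7-joint arm with a two-finger parallel gripper is mounted at the origin on the work surface. World frame = base frame: x ahead of the robot, y to its left, z up, the work surface at z = 0. Lengths are in mm, angles in rad, forces in N, time in s.
With the tool pointing down it reaches from about 400 to 925 mm from the base axis. Payload 4.1 kg.
Tool frame: the origin (TCP) lies midway between the tips of the shut fingers; the grasp point (between the pads) lies 19 mm behind it (ctrl.tcp_to_grasp is the distance from the TCP to the grasp point, in mm); z points along the fingers, y is the direction in which the jaws open and shut (so a half turn about z gives the same grasp; the last joint's range is limited). The gripper opens to 85 mm and grips with 20 to 120 N. Pads are 22 mm wide; open, the fingers measure 114 mm over their backs; the gripper's body (76 mm by 85 mm) begins 54 mm behind the grasp point. The pads swing forward as they close: fully open they stand 13 mm farther back than shut.
Start: joints at [-1.214, 0.398, 0.045, 1.537, -0.019, 1.207, -0.051], TCP at [286.103, 583.686, 231.347] pointing down, gripper open.
Joint ranges: [-2.82, 2.82], [-0.49, 2.23], [-1.37, 1.46], [0, 2.46], [-1.36, 4.5], [0.23, 2], [-2.94, 2.94]. Speed limits (rad/s): [2.57, 2.57, 3.14, 3.14, 3.14, 3.14, 3.14].

## Interface

Orientations are given as a rotation vector (axis times angle).
In Python, from cell import ctrl gives the robot as it stands.
- The arm moves only by the tool jog_arm, never from a script. Its argument "increments" is text: rows parted by semicolons, each of 7 numbers parted by spaces: the turn, a rotation vector about the tool's x, y, z in rad, then the shift along the tool's x, y, z in cm, then the opening, from 0 (shut) to 1 (fully open). In form: wx wy wz tx ty tz gripper; .... A call has 1 to 12 rows; each row is the pose to reach, as a shift and turn from the pose commanded when the call began, along the tool's axes at that moment; what a row does not reach only later rows make up. A row lasts 1/12 s, in which the tool goes at most 41.7 mm and 7.16 degrees, less where a joint would pass 70% of its speed; a pose out of reach is approached as far as the arm can. A call with a gripper value outside its range is refused whole. The fingers move at their own pace and stop on an object; "squeeze" is the grip in N (left out, the last holds). Time passes only in rows, so rows that repeat a pose let the fingers close. It gives the time, the measured TCP pose, the force and the opening at its end, in the units of the state.
- ctrl.state(): the state, without advancing time (a new reading comes with each control period).
- ctrl.grab_frame(name): name is "scene" or "side" or "wrist"; returns a dict with "color" (400x640x3 uint8, red, green, blue), "vfov" (degrees; the focal length in pixels is half the picture's height over the tangent of half this angle, whatever the lens; pixels are square), "cx", "cy" (the principal point, pixels), "k1" (the pictures are not rectified: a ray, as slopes to the right and down, at radius r is drawn at 1 + k1 r^2 times it, then the intrinsics apply), "cam_to_world" (4x4, takes a point from camera to world coordinates); the wrist camera has in their place "tool_from_camera" (4x4, takes a point from camera to tool coordinates, whose origin is the TCP and whose axes are the flange's). Camera axes: x right, y up, looking along -z (the intrinsics and any distortion apply to the point x, -y, -z); pixel columns grow to the right and rows downward; lengths in mm; the calibration is good to about 2 mm. A picture is of the moment at which its call begins: read the wrist's pose just before it. There is no depth.
- ctrl.finish_job(): hands the job in, once; it reports no verdict.
The state is a dict: "time": time; "joint_positions": joint angles; "joint_vel": joint speeds; "joint_efforts": joint torques, N m; "eef_pos": TCP position; "orientation": TCP orientation; "force": force on the tool from outside, world axes, zero at the start; "ft_torque": the same for the moment, N m; "width": finger opening in mm.
Only numpy, scipy, OpenCV 4.12 (cv2) and the standard library are available. Lean on these libraries where they do the work, as an engineer would, in place of code of your own. Each camera call takes 0.05 s, during which the arm holds its last target. There are 200 camera calls.

## Working session

There is one attempt and no reset: what is moved stays moved. The work goes in short steps, Python scripts to look and compute and a tool call to move; the robot and the scene stay as the last step left them, time stands still between calls to the robot, and variables do not carry over. Pictures are saved under pics/ and viewed, about 8 in all and at most 12, crops included, and the job is handed in when it is done.

Besides the shell and the picture viewer there is one more tool, called after "Call:" as name(argument=value, ...) on one line, values as JSON. jog_arm: Moves the arm, as the interface text tells. Its arguments: {"type":"object","properties":{"increments":{"type":"string"},"squeeze":{"type":"number"}},"required":["increments"]}

```bash
mkdir -p pics; ls
cat > h.py <<'E'
import numpy as np, cv2
from scipy.spatial.transform import Rotation as R
from cell import ctrl
def grab(n):
    s=ctrl.state(); f=ctrl.grab_frame(n)
    if n=="wrist":
        T=np.eye(4);T[:3,:3]=R.from_rotvec(s["orientation"]).as_matrix();T[:3,3]=s["eef_pos"]
        f["cam_to_world"]=T@np.array(f["tool_from_camera"])
    return f
def K(f):
    F=200/np.tan(np.radians(f["vfov"])/2); return np.array([[F,0,f["cx"]],[0,F,f["cy"]],[0,0,1.]]),np.array([f["k1"],0,0,0.])
def ray(f,uv):
    k,d=K(f);p=cv2.undistortPoints(np.array(uv,float).reshape(-1,1,2),k,d)[:,0]
    M=np.array(f["cam_to_world"]);v=np.c_[p[:,0],-p[:,1],-np.ones(len(p))]@M[:3,:3].T
    return M[:3,3],v/np.linalg.norm(v,axis=1)[:,None]
def onz(f,uv,z):
    o,v=ray(f,uv); return o+v*((z-o[2])/v[:,2])[:,None]
def proj(f,P):
    k,d=K(f);M=np.linalg.inv(np.array(f["cam_to_world"]));q=np.atleast_2d(P)@M[:3,:3].T+M[:3,3]
    return cv2.projectPoints(q*[1,-1,-1],np.zeros(3),np.zeros(3),k,d)[0][:,0]
def tri(f,a,g,b):
    o,v=ray(f,[a]);p,w=ray(g,[b]);A=np.stack([v[0],-w[0]],1);t=np.linalg.lstsq(A,p-o,rcond=None)[0]
    x,y=o+v[0]*t[0],p+w[0]*t[1];return (x+y)/2,np.linalg.norm(x-y)
def save(n,im): cv2.imwrite("pics/"+n,im[...,::-1])
def load(n): return np.load(n,allow_pickle=True).item()
E
python3 - <<'E'
from h import *
s=ctrl.state();print(s, ctrl.tcp_to_grasp)
for n in("scene","side"):
    f=grab(n);np.save(n+".npy",f);save(n+".png",f["color"]);print(n,f["vfov"],f["k1"],np.round(f["cam_to_world"],2))
E
```

```text
pics
{'time': 0.0, 'joint_positions': array([-1.21397598,  0.39918974,  0.04503574,  1.537866  , -0.01869092,
        1.20691727, -0.05069522]), 'joint_vel': array([-0.00056337,  0.0006206 ,  0.00117789,  0.00030227,  0.00059384,
       -0.00020815,  0.0002155 ]), 'joint_efforts': array([-4.05520459e-04, -4.75113881e+01,  1.36461988e+00, -2.54218340e+01,
        1.17536233e-02,  9.23085725e-03,  1.87549909e-05]), 'eef_pos': array([285.83455485, 583.07399089, 230.27120267]), 'orientation': array([-7.09568702e-01, -3.06010104e+00,  3.04053844e-03]), 'force': array([-0.12289958, -0.78344951, -1.14914079]), 'ft_torque': array([ 0.06321411, -0.01009867,  0.05149058]), 'width': 85.36640429570126} 18.700000000000003
scene 51.1597884509302 -0.033117632157646675 [[-5.80000e-01 -4.50000e-01  6.70000e-01  1.46833e+03]
 [ 8.10000e-01 -3.30000e-01  4.80000e-01  6.39370e+02]
 [ 1.00000e-02  8.30000e-01  5.60000e-01  8.44610e+02]
 [ 0.00000e+00  0.00000e+00  0.00000e+00  1.00000e+00]]
side 52.92352765085469 -0.06552366081585523 [[-9.90000e-01  7.00000e-02 -1.00000e-01  4.54620e+02]
 [-1.20000e-01 -5.20000e-01  8.50000e-01  1.01947e+03]
 [ 1.00000e-02  8.50000e-01  5.20000e-01  7.37840e+02]
 [ 0.00000e+00  0.00000e+00  0.00000e+00  1.00000e+00]]
```

View pics/scene.png

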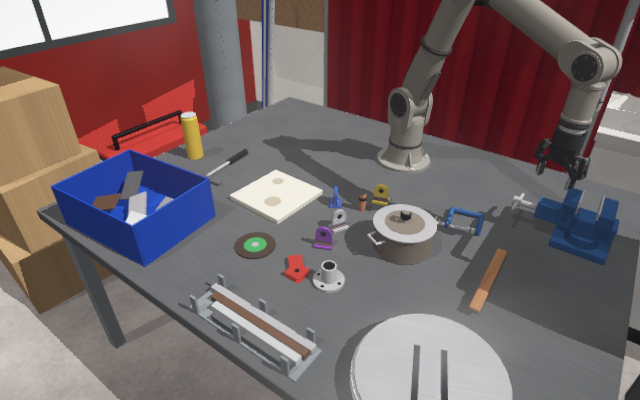

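View pics/side.png

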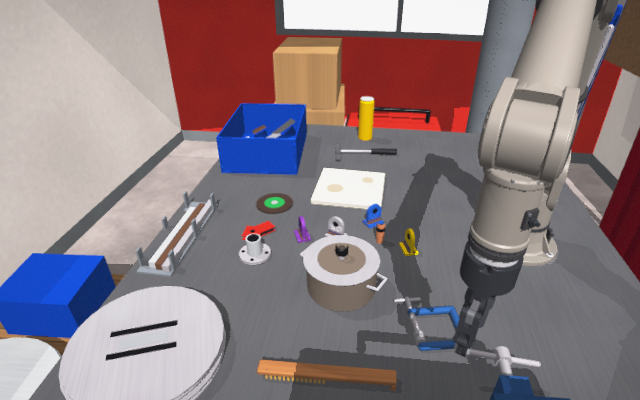

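Scene: candidates for the lug are bare grey (340,218), blue (336,198), yellow (381,193) and purple (323,238). The bare steel one is the target. The pot with its lid is at (404,230), the board at (277,195). In the side view the grey lug is at (336,227), the knob at (341,250) and the board at (350,187). Next, a close crop and coarse positions.

Run:
```python
from h import *
f=load("scene.npy");g=load("side.npy")
for n,a,b in(("knob",(405,215),(341,250)),("lug",(340,219),(336,228)),("nozzle",(362.5,203),(380,233))):
    p,e=tri(f,a,g,b);print(n,p.round(1),round(e,1))
# board by mask of white
for q,c,z in((f,(277,195),20),(g,(350,187),20)):
    m=cv2.inRange(cv2.cvtColor(q["color"],cv2.COLOR_RGB2HSV),(0,0,190),(40,60,255))
    n,l,st,ce=cv2.connectedComponentsWithStats(m);i=l[c[1],c[0]+8]
    cn=max(cv2.findContours((l==i).astype(np.uint8),0,2)[0],key=cv2.contourArea)
    w=onz(q,cn[:,0].astype(float)+0,z)[:,:2];r=cv2.minAreaRect(w.astype(np.float32));print("board",r,st[i])
a=cv2.resize(f["color"][160:270,280:450],None,fx=4,fy=4,interpolation=2)
save("c1.png",a)
```

```text
knob [515.5 254.2 119.1] 2.8
lug [548.8  47.6  34. ] 3.0
nozzle [418.2  53.1  29.6] 1.1
board ((535.5578002929688, -237.0216522216797), (254.0489959716797, 245.73399353027344), 86.98590087890625) [ 230  170   92   53 2536]
board ((530.9632568359375, -226.51634216308594), (264.44647216796875, 239.99520874023438), 87.05424499511719) [ 311  168   74   41 2428]
```

View pics/c1.png

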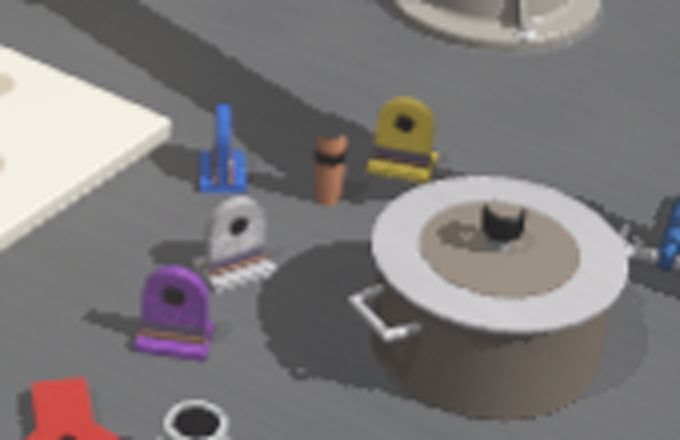

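The crop confirms the bare steel lug at crop (238,240), which is scene (339.5,220), between the purple, blue and yellow look-alikes.

```bash
cat >> h.py <<'E'
def go(p,yaw,s=None):
    """increment to TCP p (mm), tool down, jaw (tool y) direction at world angle yaw mod pi"""
    s=s or ctrl.state();M=R.from_rotvec(s["orientation"]).as_matrix()
    c=np.arctan2(M[1,1],M[0,1]);y=c+(yaw-c+np.pi/2)%np.pi-np.pi/2
    Y=np.array([np.cos(y),np.sin(y),0]);Z=np.array([0,0,-1.]);T=np.stack([np.cross(Y,Z),Y,Z],1)
    w=R.from_matrix(M.T@T).as_rotvec();t=M.T@(np.array(p)-s["eef_pos"])/10
    print("at",s["eef_pos"].round(1),"jaw",round(np.degrees(c),1),"q7",s["joint_positions"][6].round(2),"t",s["time"])
    print("inc",w.round(3),t.round(2),"rows>=",round(max(np.linalg.norm(t)/4.17,np.degrees(np.linalg.norm(w))/7.16),1))
E
python3 - <<'E'
from h import *
f=grab("wrist");print(np.round(f["tool_from_camera"],2),f["vfov"],f["k1"])
go([520,200,330],np.pi/2)
E
```

```text
[[   0.      0.96    0.28   71.54]
 [   1.     -0.      0.     -0.17]
 [   0.      0.28   -0.96 -142.58]
 [   0.      0.      0.      1.  ]] 65.69819233105548 0.0001294479330880281
at [285.9 583.2 230.5] jaw 63.9 q7 -0.05 t 0.15
inc [-0.001 -0.    -0.456] [-37.89 -24.12  -9.91] rows>= 11.0
```

Call:
jog_arm(increments="0 0 0 0 0 -4 1;0 0 -0.1 -3 -2 -8 1;0 0 -0.2 -38.3 -29.5 -10 1;0 0 -0.456 -38.3 -29.5 -10 1;0 0 -0.456 -38.3 -29.5 -10 1;0 0 -0.456 -38.3 -29.5 -10 1;0 0 -0.456 -38.3 -29.5 -10 1;0 0 -0.456 -38.3 -29.5 -10 1;0 0 -0.456 -38.3 -29.5 -10 1;0 0 -0.456 -38.3 -29.5 -10 1;0 0 -0.456 -38.3 -29.5 -10 1;0 0 -0.456 -38.3 -29.5 -10 1")

```text
time: 1.15
eef_pos: [482.7, 184.4, 328.8]
orientation: [-0.001, 3.142, 0.001]
force: [1.8, 0.2, 0.1]
width: 85.4
```

Call:
jog_arm(increments="0 0 0 0 0 0 1;0 0 0 0 0 0 1;0 0 0 0 0 0 1;0 0 0 0 0 0 1")

```text
time: 1.48
eef_pos: [481.7, 188.0, 328.4]
orientation: [0.005, -3.141, -0.001]
force: [0.5, 0.1, 0.5]
width: 85.3
```

Run:
```python
from h import *
go([500,150,330],np.pi/2)
f=grab("wrist");np.save("w1.npy",f);save("w1.png",f["color"])
for n,p in(("knob",[515.5,254.2,123]),("lug",[549,48,35]),("board",[534,-234,20])):print(n,proj(f,p))
```

```text
at [481.7 188.  328.4] jaw 90.2 q7 1.15 t 1.4833
inc [ 0.    -0.001  0.003] [-1.82 -3.81 -0.16] rows>= 1.0
knob [[380.82958397 202.09072888]]
lug [[229.50305992 206.00789633]]
board [[ 44.57834396 192.8797016 ]]
```

View pics/w1.png

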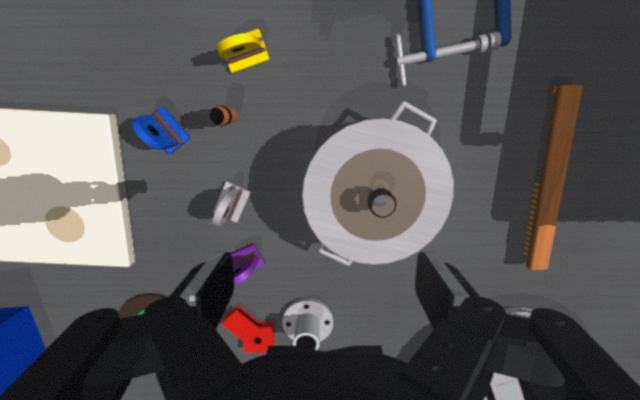

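Wrist view: lid plate centred near (378,190), knob at (382,203), pot ears at (415,118) and (337,257). The grey lug is at (232,203), turned about 30°. The board lies at the left with its right edge at x≈125. Now to measure them.

Run:
```python
from h import *
from scipy.optimize import least_squares
def circ(P):
    r=least_squares(lambda q:np.hypot(P[:,0]-q[0],P[:,1]-q[1])-q[2],[*P.mean(0),90],loss="soft_l1",f_scale=1.);return r.x.round(1),np.abs(r.fun).mean().round(2)
def comp(m,c):
    n,l,st,ce=cv2.connectedComponentsWithStats(m);i=l[c[1],c[0]];return (l==i).astype(np.uint8)*255
f=load("w1.npy");im=f["color"];hsv=cv2.cvtColor(im,cv2.COLOR_RGB2HSV)
m=comp(cv2.inRange(hsv,(0,0,125),(179,40,255)),(318,190))
m=cv2.morphologyEx(m,cv2.MORPH_OPEN,np.ones((9,9),np.uint8))
c=max(cv2.findContours(m,0,1)[0],key=cv2.contourArea)[:,0]; print("bbox",cv2.boundingRect(c))
h=cv2.convexHull(c)[:,0]
print("lid plate",circ(onz(f,c,96)[:,:2]))
k=comp(cv2.inRange(hsv,(0,0,0),(179,255,70)),(382,206));print("knob bbox",cv2.boundingRect(k),k.sum()/255)
c=max(cv2.findContours(k,0,1)[0],key=cv2.contourArea)[:,0]
print("knob",circ(onz(f,c,134)[:,:2]), circ(onz(f,c,123)[:,:2]))
# lug mask
r=np.zeros((400,640),np.uint8);r[170:235,205:255]=255
l=cv2.inRange(hsv,(0,0,110),(179,70,255))&r
print("lug", l.sum()/255);ys,xs=np.nonzero(l);print(xs.min(),xs.max(),ys.min(),ys.max())
z=cv2.resize(im[165:240,195:265],None,fx=8,fy=8,interpolation=2);z2=cv2.resize(im[110:270,295:460],None,fx=3,fy=3,interpolation=2)
o=np.zeros((600,800,3),np.uint8);o[:z.shape[0],:z.shape[1]//1][:600]=z[:600];save("w1c.png",z)
```

```text
bbox (303, 119, 151, 146)
lid plate (array([515.9, 254.9,  94.5]), np.float64(0.66))
knob bbox (0, 0, 640, 400) 168313.0
knob (array([504.4, 139.5, 260.6]), np.float64(65.43)) (array([507.5, 137.9, 269.1]), np.float64(67.57))
lug 868.0
212 249 181 225
```

View pics/w1c.png

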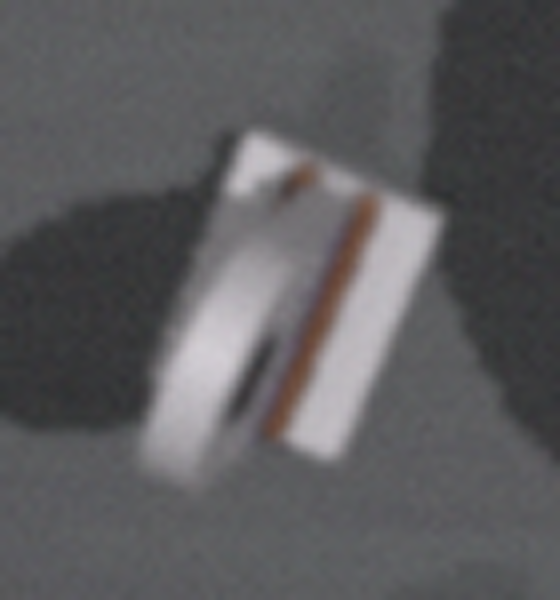

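Crop: lug base top corners at (250,130), (445,212) and (338,462) in crop pixels. The upright leans left in perspective.

Run:
```python
from h import *
f=load("w1.npy");c=np.array([[250,130],[445,212],[338,462]])/8+[195,165]-.44
P=onz(f,c,8)[:,:2];a,b,d=P;print(P.round(1),np.linalg.norm(a-b),np.linalg.norm(b-d))
u=d-b;print("x-axis angle",np.degrees(np.arctan2(u[1],u[0])),"short side",np.degrees(np.arctan2(*(a-b)[::-1])),"centre",(a+d)/2)
c=np.array([[365,200],[275,435]])/8+[195,165]-.44;q=onz(f,c,8)[:,:2];print(q,np.degrees(np.arctan2(*(q[1]-q[0])[::-1])))
go([516,254.5,190],np.pi/2)
```

```text
[[517.1  37.1]
 [533.2  73.4]
 [584.8  48.8]] 39.690719821588324 57.13637835241724
x-axis angle -25.507598467452198 short side -113.92952126205135 centre [550.97550959  42.91390238]
[[530.90158247  58.07234022]
 [579.14167281  36.68349468]] -23.911693731411148
at [481.6 188.2 328.4] jaw 90.2 q7 1.15 t 1.5333
inc [ 0.    -0.001  0.003] [-3.47  6.61 13.84] rows>= 3.8
```

Call:
jog_arm(increments="0 0 0.003 -1.2 2.2 3 1;0 0 0.003 -2.4 4.4 6.5 1;0 0 0.003 -3.2 6.1 10 1;0 0 0.003 -3.47 6.61 13 1;0 0 0.003 -3.47 6.61 15.5 1;0 0 0.003 -3.47 6.61 17 1;0 0 0.003 -3.47 6.61 17 1;0 0 0.003 -3.47 6.61 17 1")

```text
time: 2.2
eef_pos: [516.2, 253.6, 158.1]
orientation: [-0.001, -3.14, 0.001]
force: [-0.3, 0.0, -0.2]
width: 85.5
```

Run:
```python
from h import *
go([516,254.5,103],np.pi/2)
f=grab("wrist");save("w2.png",f["color"]);print(proj(f,[516,254.5,123]))
```

```text
at [516.2 253.6 158.1] jaw 90.0 q7 1.11 t 2.2
inc [-0.001 -0.002 -0.001] [0.01 0.09 5.51] rows>= 1.3
[[326.41091927 229.27320321]]
```

View pics/w2.png

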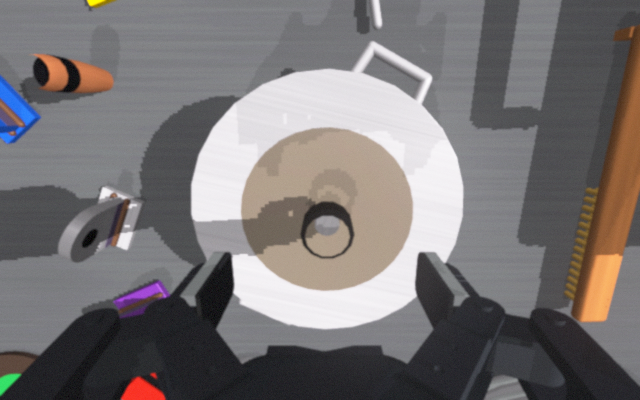

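The knob sits at (327,230) against a predicted (326,229), so it is on target. Descend and grip.

Call:
jog_arm(increments="0 0 0 0 0.05 2 1;0 0 0 0 0.09 4 1;0 0 0 0 0.09 5.2 1;0 0 0 0 0.09 5.5 1;0 0 0 0 0.09 5.5 0.5;0 0 0 0 0.09 5.5 0;0 0 0 0 0.09 5.5 0;0 0 0 0 0.09 5.5 0;0 0 0 0 0.09 5.5 0;0 0 0 0 0.09 5.5 0;0 0 0 0 0.09 5.5 0;0 0 0 0 0.09 5.5 0", squeeze=60)

```text
time: 3.25
eef_pos: [518.0, 254.6, 105.3]
orientation: [0.004, 3.139, 0.004]
force: [-1.5, 1.3, 6.1]
width: 30.1
```

Run:
```python
from h import *
s=ctrl.state();print(s["eef_pos"],s["orientation"],s["width"],s["force"]);np.save("pick.npy",s)
go([535,-236,200],np.pi/2)
```

```text
[518.01907419 254.6294529  105.26515151] [0.00409187 3.13941396 0.00358419] 30.091755899646355 [-1.5201914   1.29772978  6.10476174]
at [518.  254.6 105.3] jaw 89.9 q7 1.13 t 3.25
inc [ 0.002  0.002 -0.003] [ -1.85 -49.04  -9.58] rows>= 12.0
```

Call:
jog_arm(increments="0 0 0 0 0 -0.4 0;0 0 0 0 0 -1 0;0 0 0 0 0 -2 0;0 0 0 0 0 -3.5 0;0 0 0 0 0 -5.5 0;0 0 0 0 0 -7 0;0 0 0 0 0 -8 0;0 0 0 0 0 -8 0;0 0 0 0 0 -8 0")

```text
time: 4.0
eef_pos: [516.9, 253.3, 183.7]
orientation: [-0.004, -3.142, 0.0]
force: [0.0, -0.2, -7.9]
width: 29.8
```

Run:
```python
from h import *
s=ctrl.state();print(s["width"],s["force"],s["orientation"])
go([535,-236,190],np.pi/2)
f=grab("scene");g=grab("side");np.save("s2.npy",f);np.save("d2.npy",g)
save("s2.png",np.hstack([f["color"][150:300,280:500],g["color"][170:320,250:430]]).repeat(2,0).repeat(2,1))
```

```text
29.777373323511334 [ 0.01585131 -0.18969687 -7.91842329] [-4.35739365e-03 -3.14152135e+00  1.59735752e-05]
at [516.9 253.3 183.7] jaw 89.8 q7 1.11 t 4.0
inc [-0.    -0.    -0.003] [ -1.94 -48.93  -0.63] rows>= 11.7
```

View pics/s2.png

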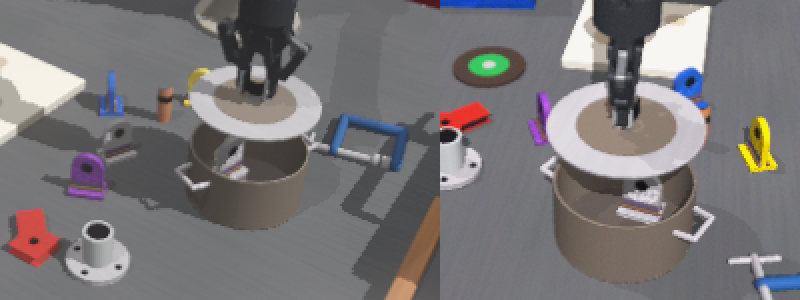

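The lid is held level. In the pot the second lug is visible: left of centre in the scene crop (230,158) and at (640,195) in the side crop.

Run:
```python
from h import *
f=load("w1.npy");P=onz(f,[(116,114),(130,266)],20)[:,:2];print(P,np.linalg.norm(P[0]-P[1]))
u=(P[1]-P[0])/np.linalg.norm(P[1]-P[0]);n=np.array([u[1],-u[0]]);print(P.mean(0)+120*n,P.mean(0)-120*n)
```

```text
[[ 418.84936857 -104.85327917]
 [ 656.37340683 -126.51346885]] 238.50960687316837
[ 526.71361802 -235.18751041] [548.50915738   3.82076239]
```

Call:
jog_arm(increments="0 0 0 0 -1 -0.5 0;0 0 0 -0.1 -3 -0.8 0;0 0 0 -0.3 -6 -1 0;0 0 0 -0.5 -9.5 -1 0;0 0 0 -0.7 -13 -1 0;0 0 0 -0.8 -16.5 -1 0;0 0 0 -1 -20 -1 0;0 0 0 -1.1 -23.5 -1 0;0 0 0 -1.2 -26.5 -1 0;0 0 0 -1.3 -29 -1 0;0 0 0 -1.4 -30.5 -1 0;0 0 0 -1.4 -31 -1 0")

```text
time: 5.1
eef_pos: [529.2, -61.8, 193.5]
orientation: [-0.014, -3.141, 0.004]
force: [0.6, -0.4, -7.3]
width: 30.0
```

Run:
```python
from h import *
go([529,-235,60],np.pi/2)
```

```text
at [529.2 -61.8 193.5] jaw 89.5 q7 1.69 t 5.1
inc [-0.003 -0.001 -0.009] [ -0.16 -17.28  13.4 ] rows>= 5.2
```

Call:
jog_arm(increments="0 0 0 0 -3 0 0;0 0 0 0 -6 0 0;0 0 0 -0.1 -9.5 0 0;0 0 0 -0.1 -12.5 1 0;0 0 -0.009 -0.1 -15 3 0;0 0 -0.009 -0.15 -17 6 0;0 0 -0.009 -0.15 -17.3 9 0;0 0 -0.009 -0.15 -17.3 11.5 0;0 0 -0.009 -0.15 -17.3 13 0;0 0 -0.009 -0.15 -17.3 13.4 0;0 0 -0.009 -0.15 -17.3 13.4 0")

```text
time: 6.02
eef_pos: [530.4, -228.1, 58.2]
orientation: [0.012, -3.138, -0.003]
force: [-0.3, 0.0, -6.1]
width: 30.0
```

Run:
```python
from h import *
go([529,-235,43.3],np.pi/2)
```

```text
at [ 530.4 -228.1   58.2] jaw 90.4 q7 2.14 t 6.0167
inc [ 0.002 -0.003  0.007] [ 0.14 -0.69  1.49] rows>= 0.4
```

Call:
jog_arm(increments="0 0 0 0 -0.3 0.4 0;0 0 0 0 -0.5 0.8 0;0 0 0 0 -0.5 1.0 0;0 0 0 0 -0.5 1.2 0;0 0 0 0 -0.5 1.35 0;0 0 0 0 -0.5 1.35 0")

```text
time: 6.52
eef_pos: [531.3, -234.3, 46.2]
orientation: [-0.01, 3.142, 0.001]
force: [-0.5, 0.2, -7.4]
width: 30.1
```

Call:
jog_arm(increments="0 0 0 0 0 0.1 0;0 0 0 0 0 0.2 0;0 0 0 0 0 0.25 0;0 0 0 0 0 0.3 0;0 0 0 0 0 0.3 0")

```text
time: 6.93
eef_pos: [531.4, -234.5, 43.4]
orientation: [-0.01, 3.142, 0.0]
force: [-0.7, 0.7, -4.8]
width: 30.4
```

Call:
jog_arm(increments="0 0 0 0 0 0.08 0;0 0 0 0 0 0.12 0;0 0 0 0 0 0.12 0")

```text
time: 7.18
eef_pos: [531.4, -234.5, 43.3]
orientation: [-0.01, 3.141, 0.001]
force: [-3.7, 2.6, 3.8]
width: 30.2
```

Run:
```python
from h import *
s=ctrl.state();np.save("put.npy",s);print(s["eef_pos"],s["orientation"],s["joint_positions"].round(2))
```

```text
[ 531.41874975 -234.51257174   43.27848586] [-9.62948391e-03  3.14136057e+00  1.37752803e-03] [ 0.04  0.52  0.4   1.88 -0.27  0.79  2.16]
```

Call:
jog_arm(increments="0 0 0 0 0 0 0.45;0 0 0 0 0 0 0.6;0 0 0 0 0 0 0.8;0 0 0 0 0 0 1;0 0 0 0 0 0 1;0 0 0 0 0 0 1")

```text
time: 7.68
eef_pos: [531.6, -234.6, 42.1]
orientation: [-0.01, 3.141, -0.0]
force: [-0.6, 0.3, -0.4]
width: 85.5
```

Call:
jog_arm(increments="0 0 0 0 0 -1 1;0 0 0 0 0 -3 1;0 0 0 0 0 -6 1;0 0 0 0 0 -9 1;0 0 0 0 2 -12 1;0 0 0 0 5 -14 1;0 0 0 0 9 -14.5 1;0 0 0 0 13 -14.5 1;0 0 0 0 17 -14.5 1;0 0 0 0 20 -14.5 1;0 0 0 0 21 -14.5 1;0 0 0 0 21 -14.5 1")

```text
time: 8.68
eef_pos: [530.3, -20.8, 187.6]
orientation: [-0.02, 3.141, 0.002]
force: [-1.1, 0.2, -0.4]
width: 85.4
```

Run:
```python
from h import *
go([551,43,190],np.radians(65.2))
f=grab("wrist");np.save("w3.npy",f);save("w3.png",f["color"])
```

```text
at [530.3 -20.8 187.6] jaw 90.7 q7 1.64 t 8.6833
inc [0.002 0.    0.445] [-2.15  6.35 -0.23] rows>= 3.6
```

View pics/w3.png

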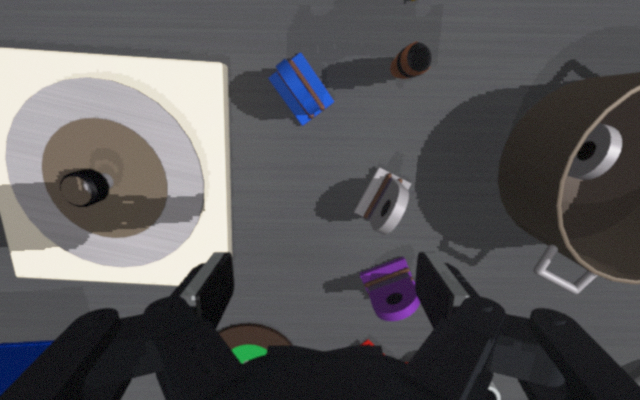

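The lid lies flat on the board, centre about (100,175), well inside its edges. The lug is at (383,200), and the lug inside the pot is at (600,150). Go above the loose lug.

Call:
jog_arm(increments="0 0 0.1 -0.5 1.5 0 0.6;0 0 0.2 -1 3.5 0 0.6;0 0 0.3 -1.8 5.5 0.5 0.6;0 0 0.4 -2.1 6.35 2 0.6;0 0 0.445 -2.15 6.35 3 0.6;0 0 0.445 -2.15 6.35 4 0.6;0 0 0.445 -2.15 6.35 4 0.6;0 0 0.445 -2.15 6.35 4 0.6")

```text
time: 9.4
eef_pos: [550.9, 36.7, 146.8]
orientation: [-0.687, -3.065, 0.002]
force: [-0.1, -0.2, -0.1]
width: 51.2
```

Run:
```python
from h import *
go([551,43,120],np.radians(65.2))
f=grab("wrist");np.save("w4.npy",f);print(proj(f,[[551,43,70],[551,43,8]]))
save("w4.png",f["color"][100:320,200:500].repeat(2,0).repeat(2,1))
```

```text
at [550.9  36.7 146.8] jaw 64.7 q7 1.13 t 9.4
inc [-0.001 -0.    -0.008] [0.26 0.58 2.68] rows>= 0.7
[[332.3495261  204.87967897]
 [330.78975136 184.98016533]]
```

View pics/w4.png

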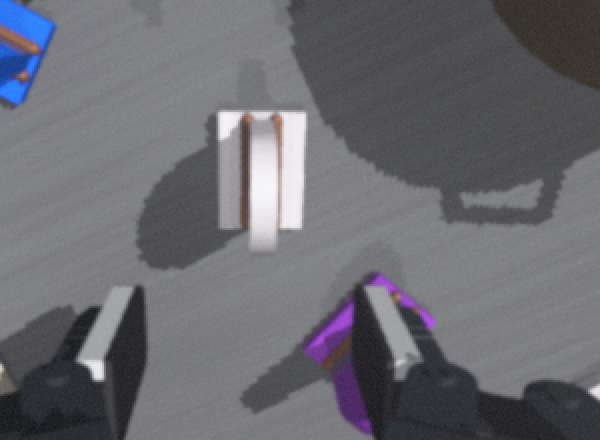

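The lug base is centred at full-frame (331,185), exactly as predicted, with its edges aligned to the jaws. Purple is clear at lower right. Descend.

Call:
jog_arm(increments="0 0 -0.008 0.26 0.58 1 0.6;0 0 -0.008 0.26 0.58 3 0.6;0 0 -0.008 0.26 0.58 3 0.6;0 0 -0.008 0.26 0.58 3 0.6")

```text
time: 9.78
eef_pos: [550.5, 45.4, 116.4]
orientation: [-0.67, -3.067, 0.001]
force: [0.5, -0.2, 0.6]
width: 50.8
```

Run:
```python
from h import *
go([551,43,26],np.radians(65.2))
```

```text
at [550.5  45.4 116.4] jaw 65.3 q7 1.14 t 9.7833
inc [-0.001 -0.002  0.002] [-0.16 -0.19  9.04] rows>= 2.2
```

Call:
jog_arm(increments="0 0 0 -0.08 -0.12 2 0.6;0 0 0 -0.08 -0.12 4 0.6;0 0 0 -0.08 -0.12 6 0.6;0 0 0 -0.08 -0.12 8 0.6;0 0 0 -0.08 -0.12 8.7 0.6;0 0 0 -0.08 -0.12 9 0.6;0 0 0 -0.08 -0.12 9 0.6;0 0 0 -0.08 -0.12 9 0.6")

```text
time: 10.45
eef_pos: [552.6, 44.1, 28.3]
orientation: [0.671, 3.067, 0.001]
force: [0.1, 0.8, 0.8]
width: 51.1
```

Run:
```python
from h import *
go([551,43,26],np.radians(65.2))
```

```text
at [552.6  44.1  28.3] jaw 65.3 q7 1.2 t 10.45
inc [0.001 0.002 0.002] [ 0.1  -0.17  0.23] rows>= 0.1
```

Call:
jog_arm(increments="0 0 0 0.1 -0.15 0.2 0.5;0 0 0 0.1 -0.15 0.2 0.4;0 0 0 0.1 -0.15 0.2 0.3;0 0 0 0.1 -0.15 0.2 0.2;0 0 0 0.1 -0.15 0.2 0.1;0 0 0 0.1 -0.15 0.2 0;0 0 0 0.1 -0.15 0.2 0;0 0 0 0.1 -0.15 0.2 0;0 0 0 0.1 -0.15 0.2 0", squeeze=60)

```text
time: 11.2
eef_pos: [550.3, 43.2, 25.5]
orientation: [0.671, 3.069, 0.001]
force: [-1.0, 0.8, 4.7]
width: 9.3
```

Call:
jog_arm(increments="0 0 0 0 0 -0.5 0;0 0 0 0 0 -1.5 0;0 0 0 0 0 -3.5 0;0 0 0 0 0 -6 0;0 0 0 0 0 -9 0;0 0 0 0 0 -12 0;0 0 0 0 0 -14 0;0 0 0 0 0 -15 0;0 0 0 0 0 -15 0;0 0 0 0 0 -15 0")

```text
time: 12.03
eef_pos: [549.2, 43.1, 174.4]
orientation: [-0.671, -3.068, 0.0]
force: [-0.3, 0.8, -3.6]
width: 9.1
```

Run:
```python
from h import *
s=ctrl.state();print(s["force"],s["width"])
f=grab("scene");g=grab("side");np.save("s3.npy",f);np.save("d3.npy",g)
a=cv2.resize(f["color"][185:275,350:460],(550,450),interpolation=2);b=cv2.resize(g["color"][215:315,290:340+50],(450,450),interpolation=2)
save("s3.png",np.hstack([a[:, :400],b[:, :400]]))
go([551,150,190],np.radians(65.2))
```

```text
[-0.31115989  0.83503109 -3.56037514] 9.077783166553294
at [548.3  43.1 173. ] jaw 65.3 q7 1.11 t 12.1333
inc [-0.002 -0.003  0.002] [ 4.22  9.82 -1.7 ] rows>= 2.6
```

View pics/s3.png

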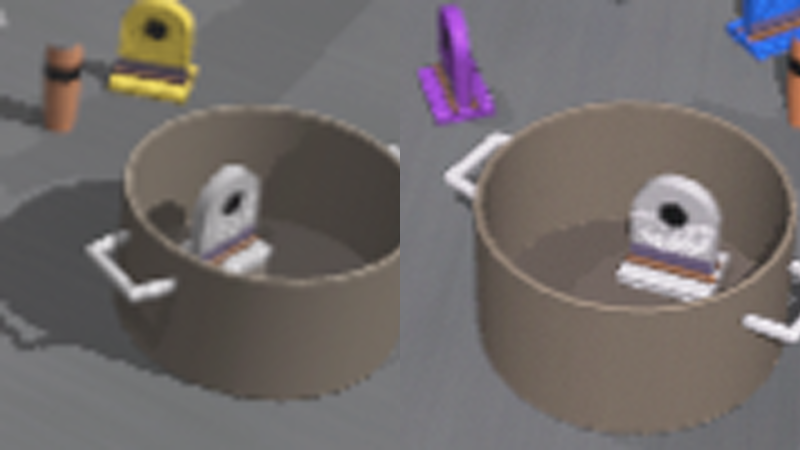

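Scene/side crop: the inside lug's hole is at scene (396.6,225.6) and side (350.7,262.8), with its arch top at scene (397,218.4) and side (350.4,254.1). Pot unmoved by eye. Triangulate.

Run:
```python
from h import *
f=load("s3.npy");g=load("d3.npy")
for n,a,b in(("hole",(396.6,225.6),(350.7,262.8)),("top",(397,218.4),(350.4,254.1))):
    p,e=tri(f,a,g,b);print(n,p.round(1),round(e,1),"rel pot",(p[:2]-[516,254.5]).round(1))
# base front edge in side: crop (617,285)-(715,300); scene base front (215,275?)..
for n,q,c in(("side base",g,[[617,282],[716,298]]),):
    uv=[((x-400)/4.5+290,y/4.5+215) for x,y in c];P=onz(q,uv,9);print(n,P.round(1),np.degrees(np.arctan2(*(P[1]-P[0])[1::-1])))
P=onz(f,[(x/5+350,y/5+185) for x,y in[(198,262),(262,240)]],14);print("scene weld line",P.round(1),np.degrees(np.arctan2(*(P[1]-P[0])[1::-1])))
P=onz(g,[((x-400)/4.5+290,y/4.5+215) for x,y in[(630,258),(716,275)]],14);print("side weld line",P.round(1),np.degrees(np.arctan2(*(P[1]-P[0])[1::-1])))
# lug mask in wrist w3 has inside lug too
f=load("w3.npy");print("w3 hole->",onz(f,[(587,151)],50).round(1))
```

```text
hole [492.3 221.7  51.9] 0.9 rel pot [-23.7 -32.8]
top [494.1 220.8  80.2] 1.3 rel pot [-21.9 -33.7]
side base [[522.7 235.7   9. ]
 [464.6 241.9   9. ]] 173.9904844894637
scene weld line [[513.  212.   14. ]
 [469.1 234.5  14. ]] 152.8357841806802
side weld line [[516.8 219.8  14. ]
 [465.7 228.   14. ]] 170.89174358041205
w3 hole-> [[492.8 215.5  50. ]]
```

Run:
```python
from h import *
go([539,288,170],np.radians(65.2))
```

```text
at [548.3  43.1 173. ] jaw 65.3 q7 1.11 t 12.1333
inc [-0.002 -0.003  0.002] [11.07 21.87  0.29] rows>= 5.9
```

Call:
jog_arm(increments="0 0 0 0.7 1.3 0 0;0 0 0 2 4 0 0;0 0 0 3.7 7.3 0 0;0 0 0 5.3 10.6 0 0;0 0 0 7 13.9 0 0;0 0 0 8.6 17 0 0;0 0 0 10 19.7 0 0;0 0 0 10.8 21.3 0 0;0 0 0 11.07 21.87 0.2 0;0 0 0 11.07 21.87 0.3 0;0 0 0 11.07 21.87 0.3 0")

```text
time: 13.05
eef_pos: [540.0, 286.0, 170.2]
orientation: [-0.672, -3.067, 0.006]
force: [0.1, -0.8, -4.7]
width: 9.1
```

Run:
```python
from h import *
go([539,288,120],np.radians(65.2))
f=grab("wrist");np.save("w5.npy",f)
a=f["color"].copy()
for ang in np.linspace(0,6.283,24): 
    u=proj(f,[516+87*np.cos(ang),254.5+87*np.sin(ang),92])[0].astype(int);cv2.circle(a,tuple(map(int,u)),2,(255,0,0),-1)
for P in([493,221,75],[493,221,13]):cv2.circle(a,tuple(map(int,proj(f,P)[0])),3,(0,255,0),-1)
save("w5.png",a)
```

```text
at [540.  286.  170.2] jaw 65.3 q7 0.7 t 13.05
inc [-0.004 -0.001  0.001] [0.17 0.16 5.02] rows>= 1.2
```

View pics/w5.png

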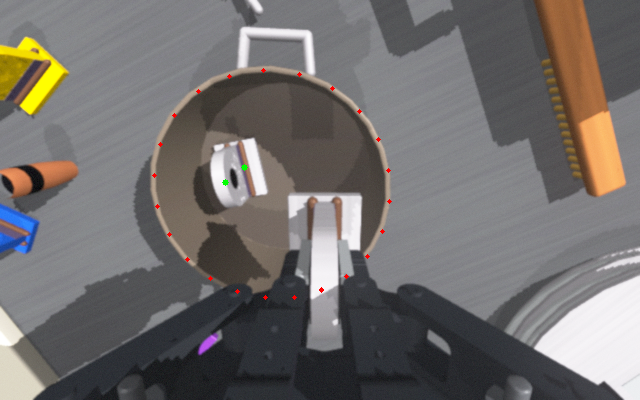

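The rim dots coincide with the pot rim, so the pot hasn't moved. The inside lug at (240,172) matches the estimate, and the free space lies under the held lug. Lower it.

Call:
jog_arm(increments="0 0 0 0.1 0.1 2 0;0 0 0 0.15 0.15 4.5 0;0 0 0 0.15 0.15 7 0;0 0 0 0.15 0.15 9.5 0;0 0 0 0.15 0.15 11.5 0;0 0 0 0.15 0.15 12.6 0;0 0 0 0.15 0.15 13 0;0 0 0 0.15 0.15 13 0;0 0 0 0.15 0.15 13 0")

```text
time: 13.85
eef_pos: [541.1, 289.7, 43.2]
orientation: [0.673, 3.067, 0.002]
force: [-1.0, -0.1, -4.2]
width: 9.5
```

Call:
jog_arm(increments="0 0 0 0 0 0.15 0;0 0 0 0 0 0.3 0;0 0 0 0 0 0.45 0;0 0 0 0 0 0.55 0;0 0 0 0 0 0.6 0;0 0 0 0 0 0.6 0")

```text
time: 14.35
eef_pos: [540.0, 288.1, 37.3]
orientation: [-0.673, -3.068, 0.003]
force: [-3.9, -6.1, 4.1]
width: 9.6
```

Contact came 7 mm early, with an inward lateral force, so the gripper's outer knuckle is probably touching the rim. I'll back up and check the pot numerically.

Call:
jog_arm(increments="0 0 0 0 0 -0.3 0;0 0 0 0 0 -1 0;0 0 0 0 0 -3 0;0 0 0 0 -0.4 -6 0;0 0 0 0 -0.9 -9 0;0 0 0 0 -1.2 -11 0;0 0 0 0 -1.2 -12 0;0 0 0 0 -1.2 -13 0;0 0 0 0 -1.2 -13.2 0;0 0 0 0 -1.2 -13.2 0")

```text
time: 15.18
eef_pos: [534.7, 279.7, 167.9]
orientation: [-0.67, -3.069, -0.001]
force: [-0.1, -0.6, -4.0]
width: 9.6
```

```bash
cat > rim.py <<'E'
from h import *
from scipy.optimize import least_squares
def rim(f,c=(516,254.5)):
    g=cv2.GaussianBlur(f["color"],(3,3),0).astype(float)
    P=[]
    # strongest change bench->rim near outer radius 89, z=92, as signed colour warmth (R-B) profile
    for a in np.radians(np.arange(0,360,4)):
        rr=np.arange(80,100,.5);w=np.c_[c[0]+rr*np.cos(a),c[1]+rr*np.sin(a),np.full(len(rr),92)]
        u=proj(f,w).astype(np.float32)
        if u.min()<2 or u[:,0].max()>637 or u[:,1].max()>285: continue
        v=cv2.remap((g[...,0]-g[...,2]).astype(np.float32),u[:,0].copy(),u[:,1].copy(),1)[:,0]
        d=v[:-4]-v[4:];i=d.argmax()
        if d[i]>8:P.append(w[i+2,:2])
    P=np.array(P);r=least_squares(lambda q:np.hypot(P[:,0]-q[0],P[:,1]-q[1])-89,[*c],loss="soft_l1",f_scale=1.)
    print("rim centre",r.x.round(2),len(P),"resid",np.median(np.abs(r.fun)).round(2))
E
python3 - <<'E'
from rim import *
s=ctrl.state();print(s["force"],s["width"]);go([535,277,120],np.radians(65.2))
f=grab("wrist");np.save("w6.npy",f);rim(load("w5.npy"));rim(f);rim(load("w5.npy"),(520,258))
E
```

```text
[-0.11887544 -0.58739002 -4.02785983] 9.614542348916185
at [534.7 279.7 167.9] jaw 65.4 q7 0.71 t 15.1833
inc [ 0.    -0.     0.003] [-0.14 -0.24  4.78] rows>= 1.1
rim centre [514.63 253.45] 66 resid 0.47
rim centre [514.56 253.38] 67 resid 0.46
rim centre [514.63 253.39] 66 resid 0.46
```

The pot is unmoved, within 0.1 mm. Check that the lug hasn't slipped in the grip, then descend at the shifted spot.

Run:
```python
from h import *
a=cv2.cvtColor(load("w5.npy")["color"],7);b=cv2.cvtColor(load("w6.npy")["color"],7)
for t in((285,190,70,45),(300,240,45,80)):
    x,y,w,h=t;m=cv2.matchTemplate(b,a[y:y+h,x:x+w],5);print(cv2.minMaxLoc(m)[1::2],t)
go([533.5,276,50],np.radians(65.2))
```

```text
(0.9920570850372314, (285, 190)) (285, 190, 70, 45)
(0.9933691024780273, (300, 240)) (300, 240, 45, 80)
at [534.2 279.4 167. ] jaw 65.4 q7 0.71 t 15.2333
inc [-0.001 -0.001  0.003] [-0.09 -0.32 11.7 ] rows>= 2.8
```

Call:
jog_arm(increments="0 0 0 0 -0.2 2 0;0 0 0 -0.05 -0.35 4.5 0;0 0 0 -0.05 -0.35 7 0;0 0 0 -0.05 -0.35 9.5 0;0 0 0 -0.05 -0.35 11.2 0;0 0 0 -0.05 -0.35 11.9 0;0 0 0 -0.05 -0.35 12 0;0 0 0 -0.05 -0.35 12 0;0 0 0 -0.05 -0.35 12 0")

```text
time: 15.98
eef_pos: [534.8, 276.2, 49.0]
orientation: [0.671, 3.068, 0.002]
force: [0.5, 0.5, -3.6]
width: 9.3
```

Call:
jog_arm(increments="0 0 0 0 0 0.2 0;0 0 0 0 0 0.4 0;0 0 0 0 0 0.6 0;0 0 0 0 0 0.8 0;0 0 0 0 0 0.9 0;0 0 0 0 0 0.9 0")

```text
time: 16.48
eef_pos: [533.7, 275.7, 38.8]
orientation: [-0.671, -3.069, 0.0]
force: [0.7, 0.1, -3.6]
width: 9.3
```

No contact. Continue.

Call:
jog_arm(increments="0 0 0 0 0 0.2 0;0 0 0 0 0 0.4 0;0 0 0 0 0 0.5 0;0 0 0 0 0 0.6 0;0 0 0 0 0 0.65 0;0 0 0 0 0 0.65 0")

```text
time: 16.98
eef_pos: [533.8, 275.7, 32.4]
orientation: [-0.671, -3.069, 0.0]
force: [0.7, 0.1, -5.2]
width: 9.1
```

Call:
jog_arm(increments="0 0 0 0 0 0.1 0;0 0 0 0 0 0.15 0;0 0 0 0 0 0.2 0;0 0 0 0 0 0.25 0;0 0 0 0 0 0.25 0")

```text
time: 17.4
eef_pos: [533.9, 275.8, 30.5]
orientation: [-0.671, -3.069, -0.0]
force: [-2.2, -0.5, 0.1]
width: 9.3
```

Seated at 30.5, exactly as predicted. Open a little and leave upwards.

Call:
jog_arm(increments="0 0 0 0 0 0 0.1;0 0 0 0 0 0 0.15;0 0 0 0 0 0 0.2;0 0 0 0 0 0 0.24;0 0 0 0 0 0 0.24;0 0 0 0 0 0 0.24")

```text
time: 17.9
eef_pos: [534.2, 275.9, 30.2]
orientation: [0.671, 3.068, 0.001]
force: [-0.1, -0.4, -0.9]
width: 20.6
```

Call:
jog_arm(increments="0 0 0 0 0 -0.5 0.24;0 0 0 0 0 -1.5 0.24;0 0 0 0 0 -3 0.24;0 0 0 0 0 -5.5 0.24;0 0 0 0 0 -8.5 0.3;0 0 0 0 0 -11.5 0.5;0 0 0 0 0 -14 0.8;0 0 0 0 0 -15.5 1;0 0 0 0 0 -15.7 1;0 0 0 0 0 -15.7 1")

```text
time: 18.73
eef_pos: [534.6, 276.1, 188.7]
orientation: [0.671, 3.067, 0.004]
force: [-0.6, -0.3, 0.1]
width: 83.5
```

Run:
```python
from rim import *
p=load("put.npy")["eef_pos"];go([p[0],p[1],p[2]+145],np.pi/2)
f=grab("wrist");np.save("w7.npy",f);rim(f);a=f["color"].copy()
for P in([533.9,275.8,75],[533.9,275.8,13],[493,221,13]):cv2.circle(a,tuple(map(int,proj(f,P)[0])),2,(0,255,0),-1)
save("w7.png",a)
```

```text
at [534.6 276.1 188.7] jaw 65.3 q7 0.71 t 18.7333
inc [ 0.002  0.002 -0.431] [-21.03 -46.52  -0.06] rows>= 12.2
rim centre [514.41 253.37] 72 resid 0.57
```

View pics/w7.png

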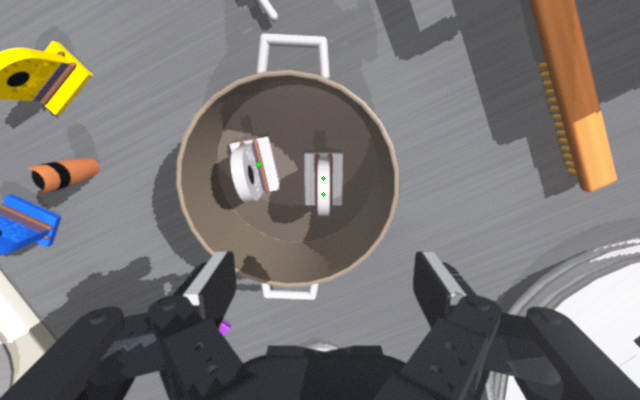

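The new lug stands on its base at (323,182), clear of the other lug at (252,168) by about 30 px, and the pot is unmoved. Fetch the lid.

Call:
jog_arm(increments="0 0 -0.05 -1 -2 0 1;0 0 -0.1 -2.5 -5.5 0 1;0 0 -0.15 -4 -9 0 1;0 0 -0.2 -5.6 -12.5 0 1;0 0 -0.25 -7.2 -16 0 1;0 0 -0.3 -8.8 -19.5 0 1;0 0 -0.36 -10.4 -23 0 1;0 0 -0.431 -12 -26.5 0 1;0 0 -0.431 -13.6 -30 0 1;0 0 -0.431 -15.2 -33.5 0 1;0 0 -0.431 -16.8 -37 0 1;0 0 -0.431 -18.4 -40.5 0 1")

```text
time: 19.78
eef_pos: [530.4, -170.5, 185.3]
orientation: [0.001, -3.138, -0.001]
force: [0.0, 0.9, -0.4]
width: 85.2
```

Run:
```python
from h import *
p=load("put.npy")["eef_pos"];go([p[0],p[1],p[2]+100],np.pi/2)
```

```text
at [ 530.4 -170.5  185.3] jaw 90.0 q7 1.95 t 19.7833
inc [ 0.001 -0.003  0.   ] [-0.11 -6.4   4.19] rows>= 1.8
```

Call:
jog_arm(increments="0 0 0 -0.05 -2.5 1 1;0 0 0 -0.1 -5 2.5 1;0 0 0 -0.1 -6.3 4 1;0 0 0 -0.1 -6.4 4.2 1;0 0 0 -0.1 -6.4 4.2 1;0 0 0 -0.1 -6.4 4.2 1")

```text
time: 20.28
eef_pos: [532.9, -231.7, 144.3]
orientation: [0.002, -3.14, -0.002]
force: [-0.2, 0.8, 0.4]
width: 85.7
```

Run:
```python
from h import *
p=load("put.npy")["eef_pos"];go(p,np.pi/2+.006)
f=grab("wrist");hsv=cv2.cvtColor(f["color"],cv2.COLOR_RGB2HSV)
u=proj(f,[[p[0],p[1],61+11],[p[0],p[1],61]]);print(u)
x,y=u[0].astype(int);m=cv2.inRange(hsv[y-60:y+60,x-60:x+60],(0,0,0),(179,255,75))
n,l,st,ce=cv2.connectedComponentsWithStats(m)
for i in range(1,n):
    if st[i,4]>100:print(st[i],ce[i]+[x-60,y-60])
```

```text
at [ 532.9 -231.7  144.3] jaw 90.1 q7 2.1 t 20.2833
inc [ 0.001 -0.002 -0.005] [ 0.13 -0.3  10.1 ] rows>= 2.4
[[320.80613115 208.55239106]
 [320.94248969 204.08970996]]
[ 38  32  44  45 654] [317.72324159 195.51529052]
```

Call:
jog_arm(increments="0 0 -0.005 0.13 -0.3 2 1;0 0 -0.005 0.13 -0.3 4.5 1;0 0 -0.005 0.13 -0.3 7 1;0 0 -0.005 0.13 -0.3 8.6 1;0 0 -0.005 0.13 -0.3 9.3 1;0 0 -0.005 0.13 -0.3 9.5 1;0 0 -0.005 0.13 -0.3 9.5 1;0 0 -0.005 0.13 -0.3 9.5 1")

```text
time: 21.0
eef_pos: [533.0, -236.1, 51.4]
orientation: [-0.009, 3.139, -0.001]
force: [-0.5, 0.3, -0.1]
width: 85.5
```

Run:
```python
from h import *
p=load("put.npy")["eef_pos"];go(p,np.pi/2+.006)
```

```text
at [ 533.  -236.1   51.4] jaw 90.3 q7 2.17 t 21.0
inc [-0.001  0.003  0.   ] [0.16 0.16 0.81] rows>= 0.2
```

Call:
jog_arm(increments="0 0 0 0.16 0.16 0.4 1;0 0 0 0.16 0.16 0.8 1;0 0 0 0.16 0.16 0.82 1;0 0 0 0.16 0.16 0.82 1")

```text
time: 21.33
eef_pos: [530.0, -234.4, 41.8]
orientation: [0.008, -3.142, -0.0]
force: [-0.5, -0.5, 0.0]
width: 85.4
```

Call:
jog_arm(increments="0 0 0 0 0 0 0.7;0 0 0 0 0 0 0.5;0 0 0 0 0 0 0.4;0 0 0 0 0 0 0.2;0 0 0 0 0 0 0;0 0 0 0 0 0 0;0 0 0 0 0 0 0;0 0 0 0 0 0 0;0 0 0 0 0 0 0", squeeze=60)

```text
time: 22.08
eef_pos: [530.3, -234.7, 42.1]
orientation: [-0.008, 3.141, -0.0]
force: [-0.8, 0.7, 3.4]
width: 30.1
```

Run:
```python
from h import *
s=ctrl.state();p=load("put.npy");print(s["eef_pos"],p["eef_pos"],s["orientation"],s["force"],s["width"]);np.save("pick2.npy",s)
```

```text
[ 530.28516803 -234.7291578    42.11302157] [ 531.41874975 -234.51257174   43.27848586] [-8.05843617e-03  3.14108308e+00 -2.55668401e-04] [-0.82665535  0.66597681  3.3890431 ] 30.08801708749939
```

Call:
jog_arm(increments="0 0 0 0 0 -0.4 0;0 0 0 0 0 -1 0;0 0 0 0 0 -2.5 0;0 0 0 0 0 -5 0;0 0 0 0 0 -8 0;0 0 0 0 0 -11 0;0 0 0 0 0 -13.5 0;0 0 0 0 0.5 -15 0;0 0 0 0 2 -15 0;0 0 0 0 4.5 -15 0;0 0 0 0 7.5 -15 0;0 0 0 0 10.5 -15 0")

```text
time: 23.08
eef_pos: [527.8, -128.5, 190.7]
orientation: [0.005, -3.139, -0.001]
force: [1.0, 1.3, -6.1]
width: 30.1
```

Call:
jog_arm(increments="0 0 0 0.1 3.5 0 0;0 0 0 0.2 7 0 0;0 0 0 0.3 10.5 0 0;0 0 0 0.4 14 0 0;0 0 0 0.6 17.5 0 0;0 0 0 0.8 21 0 0;0 0 0 1 24.5 0 0;0 0 0 1.1 28 0 0;0 0 0 1.2 31 0 0;0 0 0 1.3 34 0 0;0 0 0 1.3 36 0 0;0 0 0 1.3 37 0 0")

```text
time: 24.08
eef_pos: [512.3, 244.7, 190.5]
orientation: [0.017, -3.139, -0.002]
force: [-0.7, 1.2, -7.8]
width: 30.3
```

Run:
```python
from h import *
s=ctrl.state();print(s["force"],s["width"]);go([516.5,254.2,130],np.pi/2)
```

```text
[-0.68061985  1.21012574 -7.77589615] 30.258010513299244
at [512.3 244.7 190.5] jaw 90.6 q7 1.14 t 24.0833
inc [ 0.001 -0.003  0.011] [-0.44  0.94  6.05] rows>= 1.5
```

Call:
jog_arm(increments="0 0 0.01 -0.2 0.4 1 0;0 0 0.01 -0.44 0.94 2.5 0;0 0 0.01 -0.44 0.94 4 0;0 0 0.01 -0.44 0.94 5.3 0;0 0 0.01 -0.44 0.94 6 0;0 0 0.01 -0.44 0.94 6 0;0 0 0.01 -0.44 0.94 6 0;0 0 0.01 -0.44 0.94 6 0")

```text
time: 24.75
eef_pos: [519.7, 249.3, 132.5]
orientation: [0.009, 3.14, 0.001]
force: [0.5, 0.9, -7.5]
width: 30.0
```

Run:
```python
from h import *
s=ctrl.state();print(s["force"],s["width"]);go([516.5,254.2,118],np.pi/2)
```

```text
[ 0.48272778  0.94644364 -7.53117406] 29.993770917885218
at [519.7 249.3 132.5] jaw 89.7 q7 1.14 t 24.75
inc [ 0.     0.001 -0.006] [0.33 0.49 1.45] rows>= 0.4
```

Call:
jog_arm(increments="0 0 -0.003 0.2 0.3 0.5 0;0 0 -0.005 0.33 0.49 1 0;0 0 -0.005 0.33 0.49 1 0;0 0 -0.005 0.33 0.49 1 0")

```text
time: 25.08
eef_pos: [515.0, 255.1, 121.4]
orientation: [0.002, -3.141, 0.0]
force: [-0.3, -0.7, -6.4]
width: 30.0
```

Run:
```python
from h import *
s=ctrl.state();print(s["force"],s["width"]);go([516.5,254.2,117],np.pi/2)
```

```text
[-0.30309111 -0.67009987 -6.35684913] 30.027404685848932
at [515.  255.1 121.4] jaw 90.1 q7 1.14 t 25.0833
inc [-0.    -0.001  0.001] [-0.15 -0.09  0.44] rows>= 0.1
```

Within 2 mm laterally. Lower slowly, with a small correction.

Call:
jog_arm(increments="0 0 0 -0.07 -0.04 0.2 0;0 0 0 -0.07 -0.04 0.4 0;0 0 0 -0.07 -0.04 0.55 0;0 0 0 -0.07 -0.04 0.6 0;0 0 0 -0.07 -0.04 0.6 0")

```text
time: 25.5
eef_pos: [516.3, 254.2, 115.7]
orientation: [0.0, -3.141, 0.0]
force: [-0.5, -0.3, -7.0]
width: 29.9
```

Call:
jog_arm(increments="0 0 0 0 0 0.15 0;0 0 0 0 0 0.3 0;0 0 0 0 0 0.45 0;0 0 0 0 0 0.5 0;0 0 0 0 0 0.5 0")

```text
time: 25.92
eef_pos: [516.2, 254.3, 110.6]
orientation: [0.0, -3.141, 0.0]
force: [0.1, -0.0, -7.1]
width: 30.2
```

Entering freely (the plug's foot is now about 4 mm below the rim).

Call:
jog_arm(increments="0 0 0 0 0 0.15 0;0 0 0 0 0 0.3 0;0 0 0 0 0 0.4 0;0 0 0 0 0 0.45 0;0 0 0 0 0 0.5 0;0 0 0 0 0 0.5 0")

```text
time: 26.42
eef_pos: [516.3, 254.4, 105.7]
orientation: [0.0, -3.142, 0.0]
force: [0.3, 0.1, -6.6]
width: 30.2
```

Call:
jog_arm(increments="0 0 0 0 0 0.06 0;0 0 0 0 0 0.12 0;0 0 0 0 0 0.15 0;0 0 0 0 0 0.15 0")

```text
time: 26.75
eef_pos: [516.4, 254.3, 104.3]
orientation: [0.0, -3.142, -0.0]
force: [0.1, -1.0, -7.2]
width: 29.8
```

Call:
jog_arm(increments="0 0 0 0 0 0.05 0;0 0 0 0 0 0.1 0;0 0 0 0 0 0.13 0;0 0 0 0 0 0.13 0")

```text
time: 27.08
eef_pos: [516.4, 254.4, 104.2]
orientation: [-0.0, 3.142, 0.001]
force: [-4.2, -1.5, 5.3]
width: 29.8
```

Firm contact at z 104.2 (expected 104.1), so it is seated. Release and leave.

Call:
jog_arm(increments="0 0 0 0 0 0 0.45;0 0 0 0 0 0 0.6;0 0 0 0 0 0 0.8;0 0 0 0 0 0 1;0 0 0 0 0 0 1;0 0 0 0 0 0 1")

```text
time: 27.58
eef_pos: [516.6, 254.5, 103.1]
orientation: [-0.0, 3.141, 0.0]
force: [0.0, 0.0, -0.8]
width: 85.3
```

Call:
jog_arm(increments="0 0 0 0 0 -1 1;0 0 0 0 0 -2.5 1;0 0 0 0 0 -5 1;0 0 0 0 0 -8 1;0 0 0 0 0 -11 1;0 0 0 0 0 -13.5 1;0 0 0 0 0 -15 1;0 0 0 0 0 -16 1;0 0 0 0 0 -16 1;0 0 0 0 0 -16 1")

```text
time: 28.42
eef_pos: [516.2, 254.3, 263.0]
orientation: [-0.0, 3.141, 0.0]
force: [0.1, -0.2, 0.1]
width: 85.2
```

Run:
```python
from h import *
from scipy.optimize import least_squares
s=ctrl.state();print(s["eef_pos"],s["time"],s["force"])
f=grab("wrist");g=grab("scene");d=grab("side");save("w8.png",f["color"]);save("s8.png",g["color"]);save("d8.png",d["color"])
hsv=cv2.cvtColor(f["color"],cv2.COLOR_RGB2HSV);m=cv2.inRange(hsv,(0,0,125),(179,40,255))
u,v=proj(f,[516,180,96])[0].astype(int);n,l,st,ce=cv2.connectedComponentsWithStats(m);m=(l==l[v,u]).astype(np.uint8)
m=cv2.morphologyEx(m,cv2.MORPH_OPEN,np.ones((9,9),np.uint8));c=max(cv2.findContours(m,0,1)[0],key=cv2.contourArea)[:,0]
for z in(96,106):
    P=onz(f,c,z)[:,:2];r=least_squares(lambda q:np.hypot(P[:,0]-q[0],P[:,1]-q[1])-q[2],[516,254,95],loss="soft_l1");print(z,r.x.round(1),np.abs(r.fun).mean().round(2))
# compare fixed views with the first ones around lid/pot
for n,q,(x,y,w,h) in(("scene.npy",g,(368,203,74,60)),("side.npy",d,(298,234,90,74))):
    o=load(n)["color"];a=cv2.cvtColor(o,7)[y:y+h,x:x+w];b=cv2.cvtColor(q["color"],7)[y-8:y+h+8,x-8:x+w+8]
    r=cv2.minMaxLoc(cv2.matchTemplate(b,a,5));print(n,round(r[1],3),np.array(r[3])-8)
```

```text
[516.23352564 254.28752126 263.0438942 ] 28.4167 [ 0.08378055 -0.15596767  0.10516285]
96 [541.6 227.6 170.3] 32.93
106 [538.5 228.4 164.8] 31.87
scene.npy 0.983 [0 0]
side.npy 0.989 [0 0]
```

Both fixed views match the original seated lid with zero pixel shift. Hand in.

```bash
python3 -c "
from cell import ctrl
print(ctrl.finish_job())"
```

```text
the job is handed in; nothing more can be done
None
```

The job is handed in, with 28.4 s on the robot clock at the last reading. I took the lid off by its knob and set it knob up on the white board. I then stood the bare-steel lug in the pot's free space, put the lid back and moved the gripper clear above.

**Last checks**
- **Lid:** it met the rim at the expected height (TCP 104.2 mm, predicted 104.1). Both fixed cameras match the original seated lid with zero pixel shift (correlation 0.98 and 0.99).
- **Pot:** the rim centre stayed within about 0.3 mm through the loading.
- **Lug:** it touched down at the predicted height. The wrist view after release showed it upright and clear of the other lug.

**Failed or disagreed**
- **First lowering:** the first try at lowering the lug met a light contact of about 8 N, probably the gripper's knuckle on the pot rim. I backed off, found the pot unmoved and the lug not slipped, and lowered it about 12 mm further in. The lug is therefore not exactly opposite the other one.
- **Final wrist circle fit:** the fit of the lid in the last wrist picture failed, with residuals around 33 mm, probably because its mask spread beyond the lid. I disregarded it.
- **Last picture:** the viewer refused it because the 12-picture limit was reached, so the final state was confirmed by numbers only. I made no separate final check of the other things on the bench.

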